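Vibration reading on the fraction collector

TASK

Take a vibration reading on the fraction collector nearest you. Set its drive going with the keys on its sloping front panel, one at a time: first the left-hand key of the pair next to the display, which selects the run, then the key that stands apart at the right-hand end, which starts it; leave the key between them alone. Then lift the vibration pen out of its stand and hold it upright with its steel tip in the dish of the small steel measuring stud on the collector's deck, pressing lightly so that the sprung tip goes about halfway in; finish while still holding it there, without turning the tube carousel or disturbing the things on the bench.

Things in the scene. Friction and masses are not known exactly. Their poses are not given: they have to be found in the camera images.
- fraction_collector_1: the fraction collector nearer the robot: grey casing 290 x 240 mm, fixed. Origin: centre of its underside; x to its back, y to its left seen from the front, z up. Deck 76 mm up, from x = -90 mm back; before it the panel slopes down at 44 degrees to the user (outward normal -0.698, 0, 0.716). Left rear (x 115, y 85 mm): black post 250 mm high; its arm, 206 to 242 mm up, reaches to x 4, y 78
- key0_top (a point): centre of the top face of the left-hand key of the pair. The three keys have round grey caps 10 mm across, tops 3.7 mm proud of the panel; each slides 1.6 mm straight into the panel (0.698, 0, -0.716 in the collector's frame) against a spring of 4 N per mm (6.4 N fully in) and comes back when let go
- key1_top (a point): centre of the top face of the right-hand key of the pair, 16 mm to the right of key0: it must not be pressed
- key2_top (a point): centre of the top face of the key that stands apart at the right-hand end, 26 mm to the right of key1
- fraction_collector_1_key0 (a joint): travel of key0, 0 out to 0.0016 m fully in
- fraction_collector_1_key1 (a joint): travel of key1, 0 out to 0.0016 m fully in
- fraction_collector_1_key2 (a joint): travel of key2, 0 out to 0.0016 m fully in
- stud: the measuring stud: bare steel disc, 19 mm across and 5 mm high, cemented on the deck near one of the two front corners (front left or front right), with a flat-bottomed round dish 10 mm across and 2 mm deep in its top. Origin at the centre of its underside on the deck, z up
- stud_dish (a point): centre of the floor of the dish, 3 mm above the deck: the marked spot for the tip
- level: the collector's round spirit level: black ring 21 mm across, 9.5 mm high with a green glass dome, on the deck near the other front corner; not the measuring spot. Origin at the centre of its underside
- pen_stand: the pen's stand: grey block 60 x 50 mm, 110 mm high, on a black base plate 104 x 84 x 8 mm, fixed. A pocket 38 x 28 mm, open at the top, is 22 mm deep; the pen's shoulder rests on its ledge 88 mm above the bench, its probe hangs in the bore (26 x 20 mm) below. Origin at the centre of the underside; x along the pocket's 38 mm side
- pen: the vibration pen, 0.1 to 0.2 kg, upright in its stand: black body 36 mm (x) by 26 mm (y), 85 mm high, grey cap on top; below it a round steel probe, 17 mm across at the root and 9 mm below, 66 mm long, with the sprung tip. Origin: centre of the underside of the body (the shoulder), z up along the pen. Tip end 76 mm below the origin, cap top 85 mm above it. 63 mm of body shows above the stand
- pen_grip (a point): a good grasp point on the pen's axis, 60 mm above the shoulder and 136 mm above the tip end; grip across the 26 mm (y) or the 36 mm (x)
- tip_end (a point): the rounded end of the sprung tip, a steel rod 6 mm across that stands 10 mm out of the probe when free
- pen_tip (a joint): how far the tip is pushed into the pen: 0 free to 0.005 m at its stop. It needs 1.2 N to start and 1.5 N per mm more, so halfway in is 2.5 mm and about 5 N
- beaker: bystander: glass beaker, 68 mm across and 85 mm high, standing; origin at the centre of its underside
- tip_box: bystander: blue pipette-tip box, 74 x 119 x 61 mm; origin at the centre of its underside
- tape_roll: bystander: roll of tape lying flat, 96 mm across, 25 mm high; origin at the centre of its underside
- carousel_rim (a point): a point on the top rim of the round tube carousel, 100 mm from its axis; it shows whether the carousel turned. Carousel: radius 108 mm about x = 19, y = -12 mm of the collector, top 152 mm above the bench; it turns freely on its spindle, stands still by itself between fractions and must stay as it is

How it is judged:
On the way, in this order (a step that is already met when the one before it is completed fails the run):
1. the left-hand key of the pair is pressed in by itself (value of joint fraction_collector_1_key0 above 0.001 m and value of joint fraction_collector_1_key2 below 0.0004 m), for 0.05 s.
2. the key that stands apart at the right is then pressed in by itself (value of joint fraction_collector_1_key2 above 0.001 m and value of joint fraction_collector_1_key0 below 0.0004 m), for 0.05 s.
3. then the pen is lifted clear out of its stand (z of tip_end in the frame of pen_stand above 0.112 m and contact force between the fingers and pen above 1 N), for 0.1 s.
At the end, for the whole second after the job is handed in: The program ends holding: the pen is in the fingers, upright within 5 degrees and still, its tip on the floor of the stud's dish, pushed 1.0 to 4.2 mm into the pen with 2 to 9 N on the stud and the pen touching nothing else; the keys are let go (horizontal distance between tip_end and stud_dish below 0.0045 m and z of tip_end in the frame of stud_dish below 0.0013 m and angle between pen's own z axis and vertical below 0.09 rad and value of joint pen_tip between 0.001 and 0.0042 m and contact force between pen and stud between 2 and 9 N and contact force between pen and fraction_collector_1 below 0.3 N and contact force between the fingers and pen above 1.5 N and linear speed of pen below 0.02 m/s and value of joint each of fraction_collector_1_key0, fraction_collector_1_key2 below 0.0004 m); the arm keeps its last pose, push and grip.
It fails at once if the key between the two was pressed (value of joint fraction_collector_1_key1 above 0.0008 m).
It fails at once if the tube carousel was turned (its rim moved more than 15 mm) (distance of carousel_rim from where it was at the start of the episode above 0.015 m).
It fails at once if the stud was pressed hard (over 15 N) (contact force between pen and stud above 15 N).
It fails at once if something on the bench was knocked or shifted by more than 2 cm (distance of any of beaker, tip_box, tape_roll from where it was at the start of the episode above 0.02 m).
It also fails if it takes over 70 s, if anything falls off the work surface, if the arm or the gripper's body presses on something with over 40 N, if the wrist force passes 120 N, or if a joint passes its speed limit or range.

ROBOT

A 6-joint arm with a two-finger parallel gripper is mounted at the origin on a cart in front of the work surface, level with it; the furniture and walls round the work are solid. World frame = base frame: x ahead of the robot, y to its left, z up, the work surface at z = 0. Lengths are in m, angles in rad, forces in N, time in s.
With the tool pointing down it reaches from about 0.4 to 0.825 m from the base axis. Payload 7 kg.
Tool frame: the origin (TCP) lies midway between the tips of the shut fingers; the grasp point (between the pads) lies 19 mm behind it; z points along the fingers, y is the line along which they close (so a half turn about z gives the same grasp; the last joint's range is limited). The gripper opens to 88 mm and grips with 3 to 60 N. Pads are 19 mm wide; open, the fingers measure 130 mm over their backs; the gripper's body (78 mm by 193 mm) begins 47 mm behind the grasp point.
Start: joints at [1.614, 0.359, 0.012, 0, -1.224, -0.288], TCP at [0.164, 0.655, 0.227] pointing down, gripper open.
Joint ranges: [-3.07, 3.07], [-1.43, 2.12], [-1.02, 1.25], [-3.03, 1.67], [-3.05, -0], [-3.03, 3.03]. Speed limits (rad/s): [2.39, 2.39, 3.01, 3.14, 3.14, 3.14].

INTERFACE

Orientations are given as a unit quaternion [x, y, z, w].
In Python, from rig import bot, eyes, job_done gives the robot as it stands. The module is installed in compiled form; this text tells all that it offers.
- The arm moves only by the tool servo_tool, never from a script. Its arguments are lists of equal length, an entry for each row: "claw": the closure, from -1 (fully open) to 1 (shut); "translation": the shift along the tool's x, y, z in m, a list of three; "spin": the turn about the tool's z in rad. A call has 1 to 12 rows; each row is the pose to reach, as a shift and turn from the pose commanded when the call began, along the tool's axes at that moment; what a row does not reach only later rows make up. A row lasts 1/12 s, in which the tool goes at most 41.7 mm and 7.16 degrees, less where a joint would pass 70% of its speed; a pose out of reach is approached as far as the arm can. A call with a gripper value outside its range is refused whole. The fingers move at their own pace and stop on an object; "grip_force" is the grip in N (left out, the last holds). Time passes only in rows, so rows that repeat a pose let the fingers close. It gives the time, the measured TCP pose, the force, the opening and the grip force at its end, in the units of the state.
- bot.observe(): the state, without advancing time (a new reading comes with each control period).
- eyes.get_image(name): name is "scene" or "top" or "wrist"; returns a dict with "image" (384x512x3 uint8, red, green, blue), "camera_matrix" (3x3 intrinsics, pixels), "R" (3x3) and "t" (3): a world point X has camera coordinates R X + t. Camera axes: x right, y down, z forward; pixel columns grow to the right and rows downward; lengths in m; the calibration is good to about 2 mm. A picture is of the moment at which its call begins. There is no depth.
- job_done(): hands the job in; it is judged then, once.
The state is a dict: "clock": time; "joint_positions": joint angles; "qvel": joint speeds; "joint_efforts": joint torques, N m; "eef_pos": TCP position; "ee_rot": TCP orientation; "contact_force": force on the tool from outside, world axes, zero at the start; "torque": the same for the moment, N m; "gripper_width": finger opening in m; "gripper_force": force on a finger pad.
Only numpy, scipy, OpenCV 4.12 (cv2) and the standard library are available. Lean on these libraries where they do the work, as an engineer would, in place of code of your own. Each camera call takes 0.05 s, during which the arm holds its last target. There are 200 camera calls.

## Working session

There is one attempt and no reset: what is moved stays moved. The work goes in short steps, Python scripts to look and compute and a tool call to move; the robot and the scene stay as the last step left them, time stands still between calls to the robot, and variables do not carry over. Pictures are saved under pics/ and viewed, at most 14 in all, crops included, and the job is handed in when it is done.

Besides the shell and the picture viewer there is one more tool, called by a JSON object that holds its "op" and its "data", one argument or row to a line. servo_tool: Moves the arm, as the interface text tells. Its arguments: {"type":"object","properties":{"claw":{"type":"array","items":{"type":"number"}},"translation":{"type":"array","items":{"type":"array","items":{"type":"number"}}},"spin":{"type":"array","items":{"type":"number"}},"grip_force":{"type":"number"}},"required":["claw","translation","spin"]}

```bash
mkdir -p pics; cat > h.py <<'E'
import numpy as np, cv2
from rig import bot, eyes, job_done
from scipy.spatial.transform import Rotation as Ro
def grab(n,fn=None):
    d=eyes.get_image(n)
    if fn: cv2.imwrite('pics/'+fn,cv2.cvtColor(d['image'],cv2.COLOR_RGB2BGR))
    return d
def ray(d,u,v):
    K,R,t=map(np.array,(d['camera_matrix'],d['R'],d['t']))
    c=-R.T@t; r=R.T@np.linalg.inv(K)@np.array([u,v,1.]); return c,r/np.linalg.norm(r)
def onz(d,u,v,z):
    c,r=ray(d,u,v); return c+r*(z-c[2])/r[2]
def proj(d,X):
    K,R,t=map(np.array,(d['camera_matrix'],d['R'],d['t'])); p=K@(R@np.array(X)+t); return p[:2]/p[2]
E
python3 - <<'E'
from h import *
ims=[]
for n in ['scene','top']:
    d=grab(n,n+'0.png'); np.savez('pics/'+n+'0.npz',**d); print(n,-np.array(d['R']).T@np.array(d['t']),np.array(d['camera_matrix']).tolist())
    ims.append(cv2.cvtColor(d['image'],cv2.COLOR_RGB2BGR))
d=grab('wrist','wrist0.png')
cv2.imwrite('pics/a.png',cv2.resize(ims[0],(800,600),interpolation=cv2.INTER_CUBIC))
cv2.imwrite('pics/b.png',cv2.resize(ims[1],(800,600),interpolation=cv2.INTER_CUBIC))
s=bot.observe();print(s)
E
```

```text
scene [-0.09173118 -0.76016313  0.82400534] [[413.20013367836566, 0.0, 262.37261997438276], [0.0, 413.20013367836566, 188.92182939504505], [0.0, 0.0, 1.0]]
top [ 0.44943198 -0.03663596  1.80798672] [[491.3362373870945, 0.0, 261.41732708560636], [0.0, 491.3362373870945, 193.71155601879218], [0.0, 0.0, 1.0]]
{'clock': 0.15, 'joint_positions': array([ 1.61411607e+00,  3.59213796e-01,  1.12206608e-02, -2.24082958e-04,
       -1.22405724e+00, -2.88088199e-01]), 'qvel': array([-0.00246229, -0.00302167,  0.00245063,  0.00055862,  0.00123833,
        0.00012856]), 'joint_efforts': array([-1.11881174e-03, -5.83278394e+01,  2.93292117e+01,  7.00117752e+00,
        8.80174659e-03, -1.13632332e-04]), 'eef_pos': array([0.16352967, 0.65450393, 0.22582775]), 'ee_rot': array([ 9.92515535e-01, -1.22116781e-01, -4.80884861e-07,  6.35812883e-04]), 'contact_force': array([-0.07161187, -0.48650489, -0.80192104]), 'torque': array([-0.02547974,  0.05073281, -0.05576909]), 'gripper_force': 0.0, 'gripper_width': 0.0876365142699214}
```

View pics/a.png

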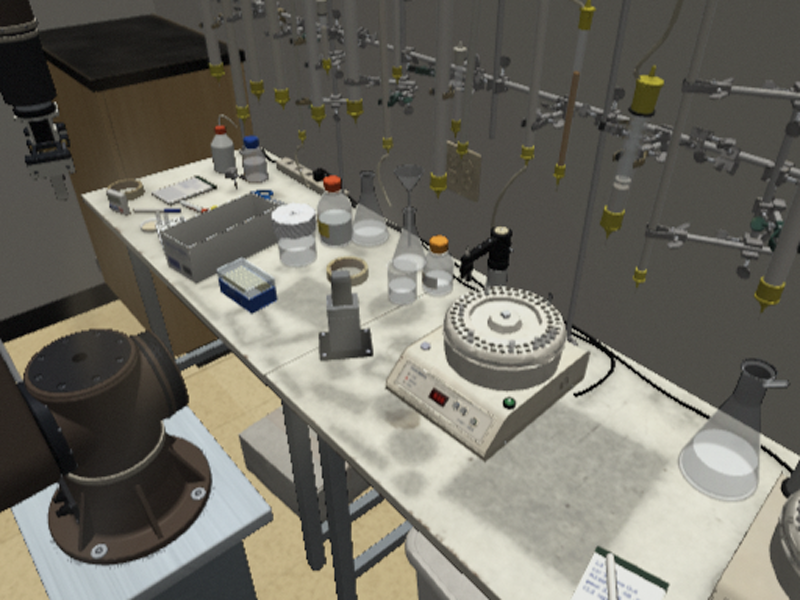

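View pics/b.png

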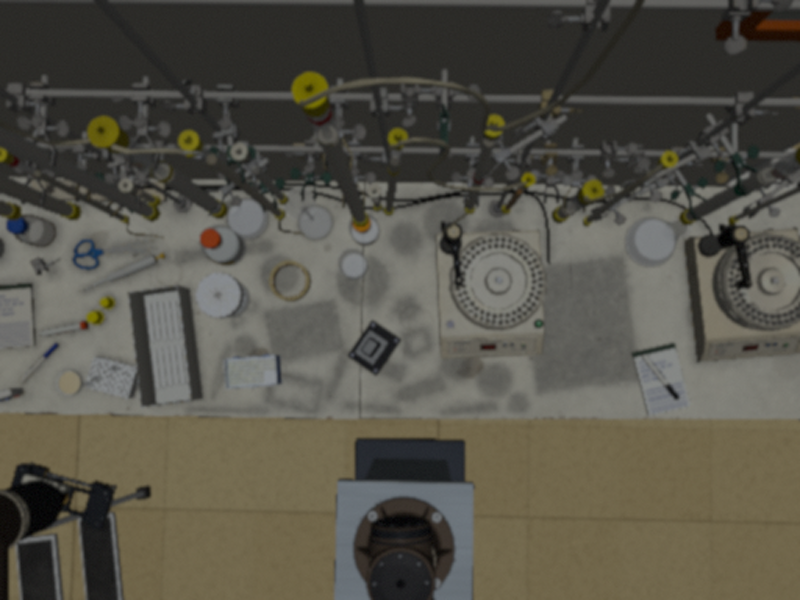

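The scene shows the collector around (490,370), with the stud at front left (426,346), the green level at front right (510,403), keys near (452–475, 405–422) and the stand at (345,320). The top view shows the collector spanning (437–545, 235–355) and the stand, turned, at (374,347). Next I'll zoom in.

```bash
python3 - <<'E'
from h import *
a=cv2.imread('pics/scene0.png')[170:300,190:390]
b=cv2.imread('pics/top0.png')[140:240,215:365]
a=cv2.resize(a,(800,520),interpolation=cv2.INTER_CUBIC)
cv2.imwrite('pics/c.png',a)
b=cv2.resize(b,(800,533),interpolation=cv2.INTER_CUBIC); cv2.imwrite('pics/d.png',b)
E
```

```text
(no output)
```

View pics/c.png

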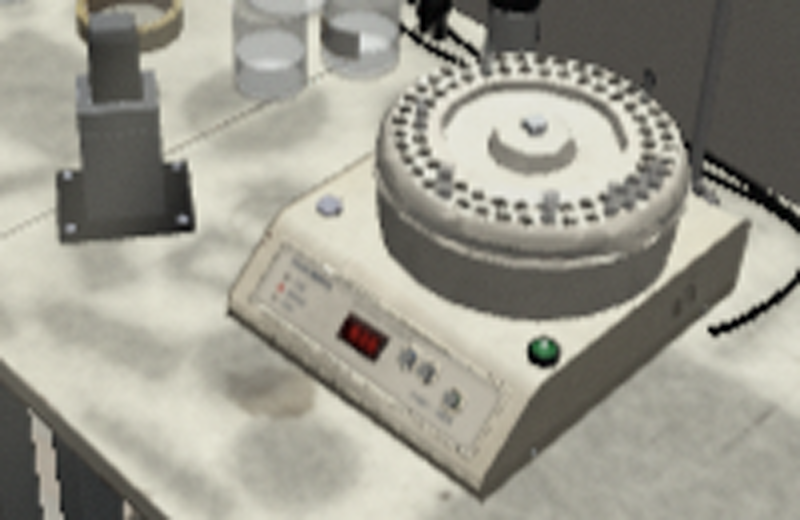

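View pics/d.png

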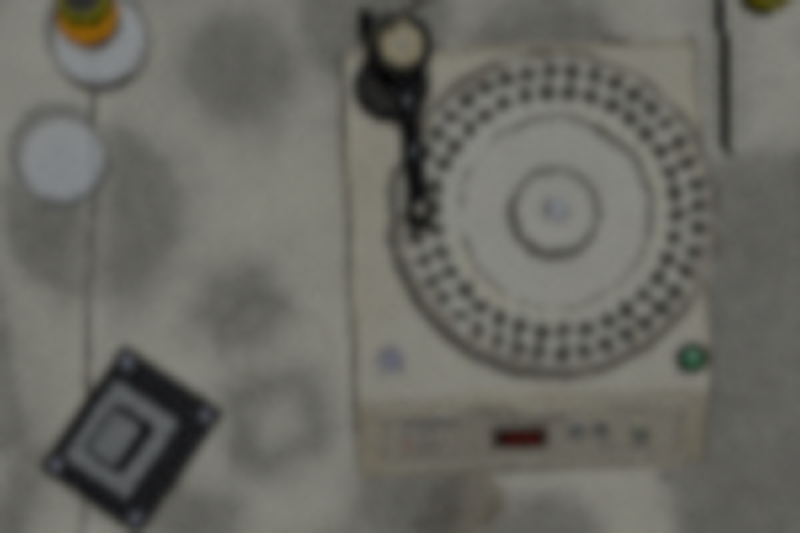

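The scene crop shows the stud at (329,204), keys at (408,357), (427,373) and (453,400), and the level at (543,351). In the top crop the stud is at (390,360), the keys at (576,431), (600,431) and (640,436), and the stand plate corners at (127,350), (215,412), (137,525) and (47,462).

```bash
python3 - <<'E'
from h import *
S=dict(np.load('pics/scene0.npz'));T=dict(np.load('pics/top0.npz'))
cs=lambda u,v:((u+.5)/4+190-.5,(v+.5)/4+170-.5)
ct=lambda u,v:((u+.5)/5.333+215-.5,(v+.5)/5.333+140-.5)
def tri(p,q):
    A=np.zeros((3,3));b=np.zeros(3)
    for c,r in (ray(S,*p),ray(T,*q)):
        M=np.eye(3)-np.outer(r,r);A+=M;b+=M@c
    X=np.linalg.solve(A,b);return X.round(4)
for n,p,q in [('stud',(329,204),(390,360)),('lev',(543,351),(692,357)),('k0',(408,357),(576,431)),('k1',(427,373),(600,431)),('k2',(453,400),(640,436)),('hub',(535,124),(556,211))]:
    print(n,tri(cs(*p),ct(*q)))
print('stud@.081',onz(S,*cs(329,204),.081),onz(T,*ct(390,360),.081))
print('lev',onz(S,*cs(543,351),.084),onz(T,*ct(692,357),.084))
print('deckcorner L-edge',[onz(T,*ct(*q),.076).round(4) for q in [(346,60),(357,390),(693,45),(706,390)]])
c=[onz(T,*ct(*q),.008) for q in [(127,350),(215,412),(137,525),(47,462)]]
print(np.round(c,4),np.mean(c,0)); 
for i in range(4):
    e=c[(i+1)%4]-c[i];print(np.linalg.norm(e),np.degrees(np.arctan2(e[1],e[0])))
print('cap',onz(T,*ct(118,437),.173))
c2=[onz(S,*cs(*q),.008) for q in [(60,168),(187,160),(194,231),(60,242)]]
print(np.round(c2,4),np.mean(c2,0))
print('capS',onz(S,*cs(113,20),.173))
E
```

```text
stud [ 0.5157 -0.0965  0.0815]
lev [ 0.5204 -0.2942  0.0824]
k0 [ 0.4717 -0.2223  0.0548]
k1 [ 0.4723 -0.2388  0.0524]
k2 [ 0.4693 -0.2656  0.0508]
hub [ 0.6083 -0.1971  0.1631]
stud@.081 [ 0.5170573  -0.09674395  0.081     ] [ 0.51483046 -0.09577746  0.081     ]
lev [ 0.51937991 -0.2954845   0.084     ] [ 0.5199824  -0.29364369  0.084     ]
deckcorner L-edge [array([ 0.7143, -0.0639,  0.076 ]), array([ 0.4948, -0.0745,  0.076 ]), array([ 0.7277, -0.2942,  0.076 ]), array([ 0.4987, -0.3042,  0.076 ])]
[[0.5215 0.0826 0.008 ]
 [0.4799 0.0213 0.008 ]
 [0.4017 0.0733 0.008 ]
 [0.4436 0.136  0.008 ]] [0.46166017 0.07829366 0.008     ]
0.07410558261471344 -124.13202117790864
0.09396158237476006 146.36790601579057
0.07546197018694777 56.19823475665165
0.09439448785859708 -34.456937062387446
cap [0.46049032 0.07618437 0.173     ]
[[0.4453 0.1421 0.008 ]
 [0.5279 0.084  0.008 ]
 [0.4782 0.0117 0.008 ]
 [0.3944 0.0677 0.008 ]] [0.46145029 0.07636728 0.008     ]
capS [0.46301488 0.07723902 0.173     ]
```

{"op": "servo_tool", "data": {
  "claw": [-1, -1, -1, -1, -1, -1, -1, -1, -1, -1, -1],
  "translation": [
    [0.352, 0.226, 0],
    [0.352, 0.226, 0],
    [0.352, 0.226, 0],
    [0.352, 0.226, 0],
    [0.352, 0.226, 0],
    [0.352, 0.226, 0],
    [0.352, 0.226, 0],
    [0.352, 0.226, 0],
    [0.352, 0.226, 0],
    [0.352, 0.226, 0],
    [0.352, 0.226, 0]
  ],
  "spin": [0, 0, 0, 0, 0, 0, 0, 0, 0, 0, 0]
}}

```text
clock: 1.07
eef_pos: [0.4534, 0.3456, 0.2264]
ee_rot: [0.992, -0.124, 0.0, 0.001]
contact_force: [-1.1, 0.9, 0.3]
gripper_width: 0.0876
gripper_force: 0.0
```

{"op": "servo_tool", "data": {
  "claw": [-1, -1, -1, -1, -1, -1, -1, -1, -1, -1, -1, -1],
  "translation": [
    [0.121, 0.609, 0],
    [0.121, 0.609, 0],
    [0.121, 0.609, 0],
    [0.121, 0.609, 0],
    [0.121, 0.609, 0],
    [0.121, 0.609, 0],
    [0.121, 0.609, 0],
    [0.121, 0.609, 0],
    [0.121, 0.609, 0],
    [0.121, 0.609, 0],
    [0.121, 0.609, 0],
    [0.121, 0.609, 0]
  ],
  "spin": [-0.5, -0.5, -0.5, -0.5, -0.5, -0.5, -0.5, -0.5, -0.5, -0.5, -0.5, -0.5]
}}

```text
clock: 2.07
eef_pos: [0.4253, -0.1509, 0.2269]
ee_rot: [0.992, 0.127, 0.0, -0.0]
contact_force: [1.1, 0.1, 0.7]
gripper_width: 0.0875
gripper_force: 0.0
```

```bash
cat >> h.py <<'E'
def go(p,yawdeg):
    "shift in tool axes + spin from the present pose to TCP p with tool x at yaw"
    s=bot.observe(); R=Ro.from_quat(s['ee_rot']).as_matrix(); y=np.degrees(np.arctan2(R[1,0],R[0,0]))
    print('tcp',s['eef_pos'].round(4),'yaw',y.round(2),'F',s['contact_force'].round(2),'w',s['gripper_width'],'t',s['clock'])
    print('move',(R.T@(np.array(p)-s['eef_pos'])).round(4),'spin',np.radians(-(yawdeg-y)).round(4))
E
python3 - <<'E'
from h import *
go([.42,-.27,.2],14.5)
d=grab('wrist','w1.png')
cv2.imwrite('pics/e.png',cv2.resize(cv2.imread('pics/w1.png'),(800,600)))
E
```

```text
tcp [ 0.4253 -0.1509  0.2269] yaw 14.64 F [1.08 0.12 0.67] w 0.08748893300960224 t 2.0667
move [-0.0353  0.1139  0.0269] spin 0.0025
```

View pics/e.png

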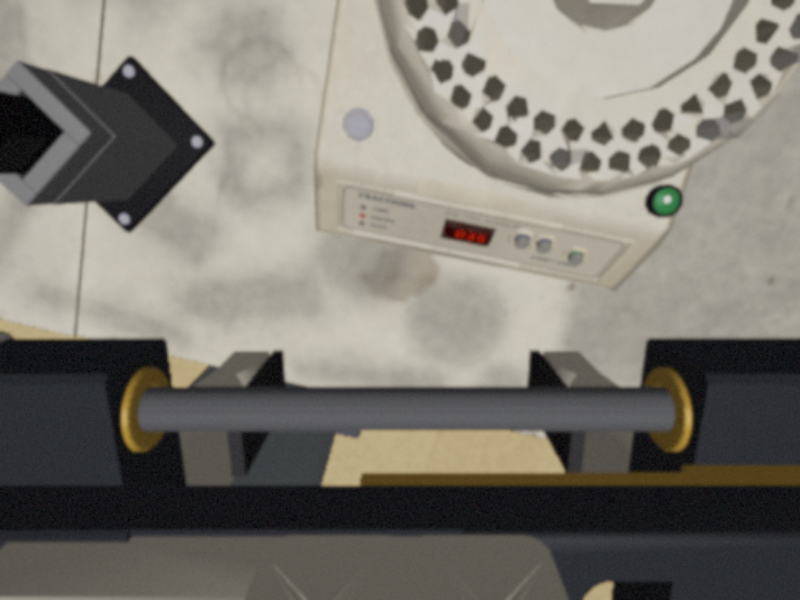

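The wrist view shows keys at (522,240), (544,244) and (575,256), the stud at (358,124) and the level at (664,201). The finger tips are at roughly (278,355) and (535,355).

```bash
python3 - <<'E'
from h import *
d=grab('wrist'); s=bot.observe(); R=Ro.from_quat(s['ee_rot']).as_matrix()
f=lambda u,v:((u+.5)*.64-.5,(v+.5)*.64-.5)
c,_=ray(d,0,0); print('cam in tool',R.T@(c-s['eef_pos']))
print('stud',onz(d,*f(358,124),.081)); print('lev',onz(d,*f(664,201),.084))
for q in [(522,240),(544,244),(575,256)]: print('key',onz(d,*f(*q),.053))
for q in [(320,228),(615,288),(333,170),(688,190)]: print('edge',onz(d,*f(*q),.02 if q[1]>220 else .076))
ks=[onz(d,*f(*q),.053) for q in [(522,240),(575,256)]]; e=ks[0]-ks[1]; print(np.linalg.norm(e),np.degrees(np.arctan2(-e[0],e[1])))
for X in [(.0095,.0438,0),(.0095,-.0438,0),(-.0095,.0438,0),(.0095,.065,0),(.0095,-.065,0)]:
    print(X,(proj(d,R@np.array(X)+s['eef_pos'])+.5)/.64)
E
```

```text
cam in tool [ 0.06717263  0.00103435 -0.15746816]
stud [ 0.51421118 -0.1019801   0.081     ]
lev [ 0.51743886 -0.29694646  0.084     ]
key [ 0.47049102 -0.22716989  0.053     ]
key [ 0.47166294 -0.24302049  0.053     ]
key [ 0.46904691 -0.26699768  0.053     ]
edge [ 0.4387486  -0.08319334  0.02      ]
edge [ 0.45066996 -0.31915015  0.02      ]
edge [ 0.48418603 -0.09222489  0.076     ]
edge [ 0.52834391 -0.31332471  0.076     ]
0.03985396375027162 -2.076561788610586
(0.0095, 0.0438, 0) [526.91871391 348.84477531]
(0.0095, -0.0438, 0) [279.98191049 348.06561201]
(-0.0095, 0.0438, 0) [523.37364608 397.92810375]
(0.0095, 0.065, 0) [586.67690555 349.0333312 ]
(0.0095, -0.065, 0) [220.21817886 347.87703864]
```

{"op": "servo_tool", "data": {
  "claw": [-1, -1, -1, -1, -1, -1],
  "translation": [
    [-0.015, 0.119, 0.07],
    [-0.015, 0.119, 0.07],
    [-0.015, 0.119, 0.07],
    [-0.015, 0.119, 0.07],
    [-0.015, 0.119, 0.07],
    [-0.015, 0.119, 0.07]
  ],
  "spin": [0, 0, 0, 0, 0, 0]
}}

```text
clock: 2.67
eef_pos: [0.4411, -0.2681, 0.1558]
ee_rot: [0.992, 0.126, -0.001, -0.0]
contact_force: [0.5, 0.4, 0.1]
gripper_width: 0.0878
gripper_force: 0.0
```

```bash
python3 - <<'E'
from h import *
d=grab('wrist','w2.png'); np.savez('pics/w2.npz',**d)
go([.44,-.27,.15],14.5)
cv2.imwrite('pics/f.png',cv2.resize(cv2.imread('pics/w2.png'),(800,600)))
E
```

```text
tcp [ 0.4416 -0.2676  0.1566] yaw 14.59 F [0.64 0.53 0.13] w 0.0874669527047861 t 2.7167
move [-0.0021  0.0019  0.0066] spin 0.0016
```

View pics/f.png

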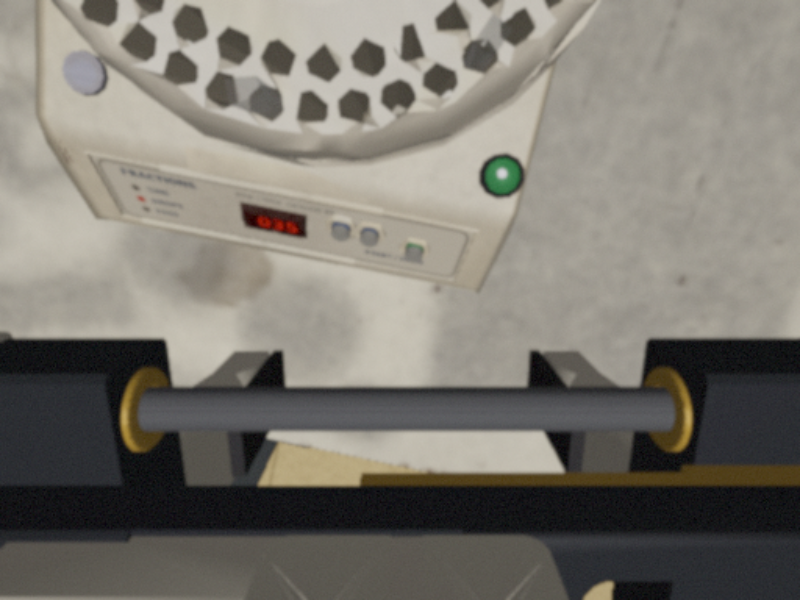

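Key caps are at (341,229), (369,236) and (414,250), the stud at (84,73) and the level at (502,175).

```bash
python3 - <<'E'
from h import *
d=dict(np.load('pics/w2.npz'))
S=dict(np.load('pics/scene0.npz'));T=dict(np.load('pics/top0.npz'))
f=lambda u,v:((u+.5)*.64-.5,(v+.5)*.64-.5)
cs=lambda u,v:((u+.5)/4+190-.5,(v+.5)/4+170-.5)
ct=lambda u,v:((u+.5)/5.333+215-.5,(v+.5)/5.333+140-.5)
def tri(*rs):
    A=np.zeros((3,3));b=np.zeros(3)
    for c,r in rs:
        M=np.eye(3)-np.outer(r,r);A+=M;b+=M@c
    return np.linalg.solve(A,b).round(4)
for n,w,p,q in [('stud',(84,73),(329,204),(390,360)),('lev',(502,175),(543,351),(692,357)),('k0',(341,229),(408,357),(576,431)),('k1',(369,236),(427,373),(600,431)),('k2',(414,250),(453,400),(640,436))]:
    z={'s':.081,'l':.0845,'k':.053}[n[0]]
    print(n,onz(d,*f(*w),z).round(4),'w+s',tri(ray(d,*f(*w)),ray(S,*cs(*p))),'all',tri(ray(d,*f(*w)),ray(S,*cs(*p)),ray(T,*ct(*q))))
ks=[onz(d,*f(*q),.053) for q in [(341,229),(414,250)]]; e=ks[0]-ks[1]; print(np.linalg.norm(e),np.degrees(np.arctan2(-e[0],e[1])))
# body clearance to carousel
H=np.array([.608,-.197])
for k,yaw in [((.4715,-.2235),10),((.4715,-.2235),14.5),((.47,-.266),20),((.47,-.266),25)]:
    a=np.radians(yaw);X=np.array([np.cos(a),np.sin(a)]);Y=np.array([np.sin(a),-np.cos(a)])
    c=np.array(k)-.0095*X+.0438*Y; r=H-c; u,v=r@X,r@Y
    print(k,yaw,'centre',c,'clear',np.hypot(max(abs(u)-.039,0),max(abs(v)-.0965,0))-.108)
E
```

```text
stud [ 0.5153 -0.097   0.081 ] w+s [ 0.5152 -0.0986  0.0833] all [ 0.5155 -0.0967  0.0813]
lev [ 0.5199 -0.2924  0.0845] w+s [ 0.5207 -0.2935  0.0816] all [ 0.5204 -0.2937  0.0819]
k0 [ 0.4723 -0.2215  0.053 ] w+s [ 0.4729 -0.2223  0.0544] all [ 0.4721 -0.222   0.0544]
k1 [ 0.4724 -0.2372  0.053 ] w+s [ 0.4733 -0.2385  0.0522] all [ 0.4724 -0.2382  0.0522]
k2 [ 0.4712 -0.2632  0.053 ] w+s [ 0.4714 -0.2644  0.0489] all [ 0.4701 -0.2646  0.0496]
0.0417041588735987 -1.5608865254596174
(0.4715, -0.2235) 10 centre [ 0.46975012 -0.26828424] clear 0.001527934994339994
(0.4715, -0.2235) 14.5 centre [ 0.47326924 -0.26828348] clear 0.0012872230190544148
(0.47, -0.266) 20 centre [ 0.4760534  -0.31040773] clear 0.015776971557926497
(0.47, -0.266) 25 centre [ 0.47990076 -0.30971115] clear 0.016731134671165923
```

```bash
python3 - <<'E'
from h import *
a=cv2.imread('pics/w2.png')[128:172,205:280]
cv2.imwrite('pics/g.png',cv2.resize(a,(750,440),interpolation=cv2.INTER_CUBIC))
E
```

```text
(no output)
```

View pics/g.png

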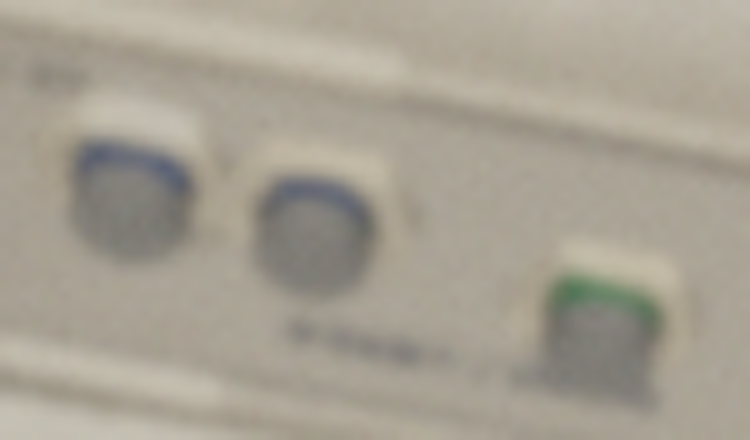

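{"op": "servo_tool", "data": {
  "claw": [-1, -1, -1, -1, -1, -1],
  "translation": [
    [0.01, 0.003, 0.02],
    [0.02, 0.005, 0.04],
    [0.02, 0.005, 0.07],
    [0.02, 0.005, 0.09],
    [0.02, 0.005, 0.09],
    [0.02, 0.005, 0.09]
  ],
  "spin": [0.1, 0.21, 0.21, 0.21, 0.21, 0.21]
}}

```text
clock: 3.22
eef_pos: [0.4624, -0.2667, 0.0671]
ee_rot: [1.0, 0.024, -0.0, 0.0]
contact_force: [0.4, -0.2, 0.7]
gripper_width: 0.0878
gripper_force: 0.0
```

```bash
python3 - <<'E'
from h import *
d=grab('scene','s3.png'); w=grab('wrist','w3.png')
go([.4622,-.2672,.0655],2.5)
a=cv2.resize(cv2.imread('pics/s3.png')[190:290,280:400],(480,400),interpolation=cv2.INTER_CUBIC)
b=cv2.resize(cv2.imread('pics/w3.png')[80:280,:160],(320,400),interpolation=cv2.INTER_CUBIC)
cv2.imwrite('pics/i.png',np.hstack([a,b]))
s=bot.observe();R=Ro.from_quat(s['ee_rot']).as_matrix()
for X in [(.0095,-.0438,0),(.0095,.0438,0)]:
    P=R@np.array(X)+s['eef_pos'];print(P,(proj(d,P)-[280,190])*4,(proj(w,P)-[0,80])*2+[480,0])
for K in [(.4705,-.222,.0535),(.4705,-.238,.0535)]: print((proj(d,K)-[280,190])*4,(proj(w,K)-[0,80])*2+[480,0])
E
```

```text
tcp [ 0.4636 -0.2674  0.0686] yaw 2.68 F [ 0.75 -0.24  0.62] w 0.08800903088595931 t 3.3167
move [-0.0014 -0.0003  0.0031] spin 0.0031
[ 0.47104463 -0.2232214   0.06857375] [ 45.22714695 261.54656033] [846.63933027 286.93054989]
[ 0.47513638 -0.31072575  0.06866144] [149.36514394 334.39110336] [1163.87586513  287.2149371 ]
[ 42.41187234 277.70250707] [854.95337465 271.04028192]
[ 59.6796327  291.08757165] [908.19114116 273.42543029]
```

View pics/i.png

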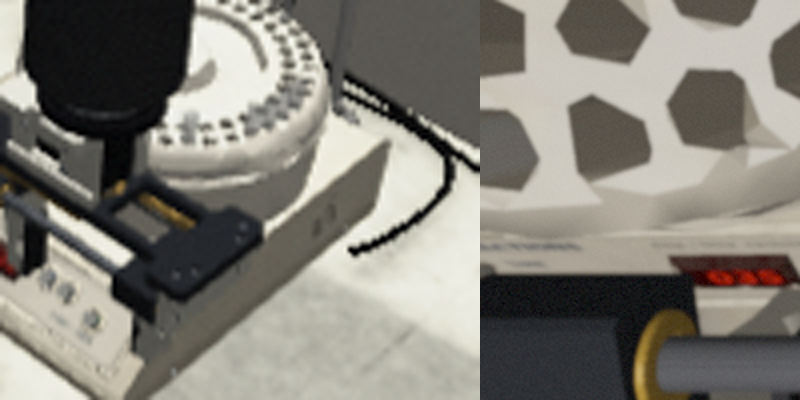

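The scene crop shows the left finger just above key0 (46,278), with the carousel clear of the gripper body. Now I'll press down in steps.

{"op": "servo_tool", "data": {
  "claw": [-1, -1, -1, -1],
  "translation": [
    [-0.001, 0, 0.006],
    [-0.001, 0, 0.013],
    [-0.001, 0, 0.013],
    [-0.001, 0, 0.013]
  ],
  "spin": [0, 0, 0, 0]
}}

```text
clock: 3.65
eef_pos: [0.4609, -0.2678, 0.0537]
ee_rot: [1.0, 0.023, -0.0, -0.0]
contact_force: [-1.6, 0.2, 1.8]
gripper_width: 0.0877
gripper_force: 1.1
```

{"op": "servo_tool", "data": {
  "claw": [-1, -1],
  "translation": [
    [0, 0, 0.002],
    [0, 0, 0.002]
  ],
  "spin": [0, 0]
}}

```text
clock: 3.82
eef_pos: [0.4615, -0.268, 0.0521]
ee_rot: [1.0, 0.023, 0.0, 0.0]
contact_force: [-1.6, 0.7, 8.0]
gripper_width: 0.0872
gripper_force: 3.3
```

{"op": "servo_tool", "data": {
  "claw": [-1, -1],
  "translation": [
    [0, 0, 0.001],
    [0, 0, 0.001]
  ],
  "spin": [0, 0]
}}

```text
clock: 3.98
eef_pos: [0.4616, -0.268, 0.0517]
ee_rot: [1.0, 0.023, 0.0, 0.0]
contact_force: [-3.6, 2.2, 12.9]
gripper_width: 0.0877
gripper_force: 5.8
```

```bash
python3 - <<'E'
from h import *
s=bot.observe();print(s['contact_force'],s['torque'],s['eef_pos'])
d=grab('scene','s4.png')
a=cv2.resize(cv2.imread('pics/s4.png')[230:290,265:345],(800,600),interpolation=cv2.INTER_CUBIC)
cv2.imwrite('pics/j.png',a)
E
```

```text
[-3.63449583  2.24590408 12.89079885] [1.34697091 1.12732703 0.21173898] [ 0.46161952 -0.26804575  0.05165957]
```

View pics/j.png

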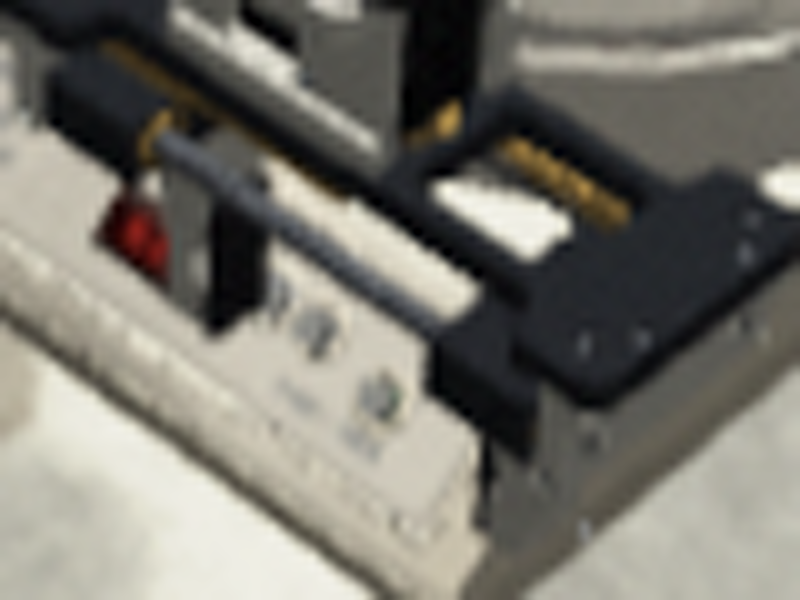

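Forces and moments match a contact on the left finger's inner corner on key0: about 11 N against the 6.4 N for full travel. Next I'll lift and move over key2.

{"op": "servo_tool", "data": {
  "claw": [-1, -1, -1, -1, -1, -1, -1, -1, -1],
  "translation": [
    [-0.004, 0, -0.015],
    [-0.004, 0, -0.035],
    [-0.004, 0.02, -0.035],
    [0.009, 0.042, -0.035],
    [0.009, 0.042, -0.035],
    [0.009, 0.042, -0.035],
    [0.009, 0.042, -0.018],
    [0.009, 0.042, -0.018],
    [0.009, 0.042, -0.018]
  ],
  "spin": [0, 0, -0.12, -0.24, -0.26, -0.26, -0.26, -0.26, -0.26]
}}

```text
clock: 4.78
eef_pos: [0.4709, -0.3087, 0.0677]
ee_rot: [0.988, 0.151, -0.001, -0.001]
contact_force: [-0.3, -0.2, 0.5]
gripper_width: 0.0875
gripper_force: 0.0
```

```bash
python3 - <<'E'
from h import *
d=grab('scene','s5.png')
go([.4726,-.3098,.0655],17.5)
s=bot.observe();R=Ro.from_quat(s['ee_rot']).as_matrix()
P=R@np.array((.0095,-.0438,0))+s['eef_pos'];print('P',P,(proj(d,P)-[265,230])*10)
for z in (.0535,.0525):print((proj(d,(P[0],P[1],z))-[265,230])*10)
cv2.imwrite('pics/k.png',cv2.resize(cv2.imread('pics/s5.png')[230:290,265:345],(800,600),interpolation=cv2.INTER_CUBIC))
E
```

```text
tcp [ 0.4715 -0.3089  0.0684] yaw 17.45 F [ 0.07  0.42 -0.28] w 0.08756471464599036 t 4.8333
move [0.0008 0.0012 0.0029] spin -0.001
P [ 0.46746641 -0.26428569  0.06846415] [366.63075678 347.85125978]
[363.47047546 389.80041212]
[363.26113405 392.57918203]
```

View pics/k.png

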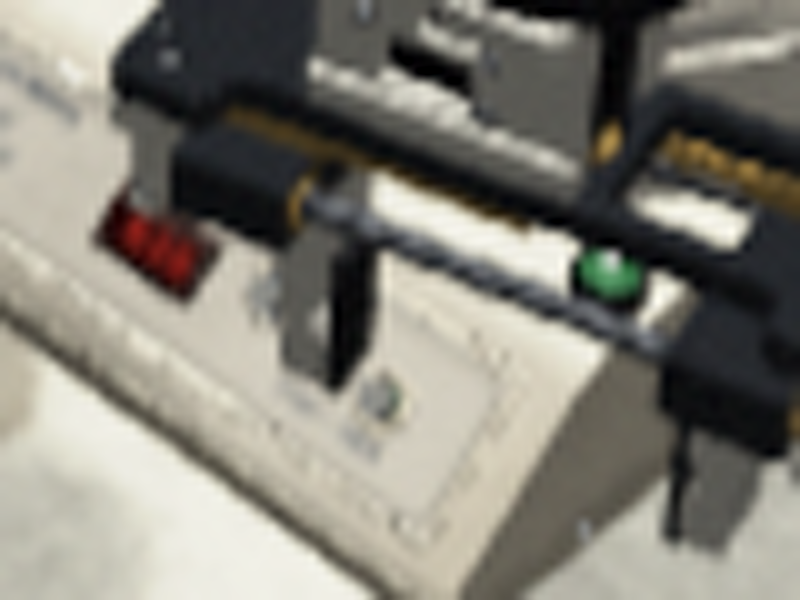

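Key2 is at (382,397) in this crop, with the finger slightly to its left. I'll shift about 3 mm right and go down.

{"op": "servo_tool", "data": {
  "claw": [-1, -1, -1, -1, -1],
  "translation": [
    [0, 0.003, 0],
    [0, 0.003, 0.006],
    [0, 0.003, 0.012],
    [0, 0.003, 0.012],
    [0, 0.003, 0.012]
  ],
  "spin": [0, 0, 0, 0, 0]
}}

```text
clock: 5.25
eef_pos: [0.4725, -0.312, 0.056]
ee_rot: [0.988, 0.152, -0.001, -0.0]
contact_force: [0.6, -0.7, 0.3]
gripper_width: 0.0879
gripper_force: 0.0
```

{"op": "servo_tool", "data": {
  "claw": [-1, -1],
  "translation": [
    [0, 0, 0.002],
    [0, 0, 0.002]
  ],
  "spin": [0, 0]
}}

```text
clock: 5.42
eef_pos: [0.4729, -0.3121, 0.0543]
ee_rot: [0.988, 0.152, -0.0, -0.0]
contact_force: [0.0, -0.3, -0.2]
gripper_width: 0.0876
gripper_force: 0.0
```

{"op": "servo_tool", "data": {
  "claw": [-1, -1],
  "translation": [
    [0, 0, 0.0015],
    [0, 0, 0.0015]
  ],
  "spin": [0, 0]
}}

```text
clock: 5.58
eef_pos: [0.4729, -0.3122, 0.0529]
ee_rot: [0.988, 0.152, -0.0, -0.0]
contact_force: [-0.1, -0.3, -0.1]
gripper_width: 0.088
gripper_force: 0.0
```

{"op": "servo_tool", "data": {
  "claw": [-1, -1],
  "translation": [
    [0, 0, 0.0015],
    [0, 0, 0.0015]
  ],
  "spin": [0, 0]
}}

```text
clock: 5.75
eef_pos: [0.473, -0.3122, 0.0516]
ee_rot: [0.988, 0.152, 0.0, 0.0]
contact_force: [-0.3, -0.8, 1.5]
gripper_width: 0.0878
gripper_force: 0.8
```

{"op": "servo_tool", "data": {
  "claw": [-1, -1],
  "translation": [
    [0, 0, 0.0015],
    [0, 0, 0.0015]
  ],
  "spin": [0, 0]
}}

```text
clock: 5.92
eef_pos: [0.4731, -0.3123, 0.0503]
ee_rot: [0.988, 0.152, 0.0, 0.0]
contact_force: [-0.5, -0.7, 4.4]
gripper_width: 0.0876
gripper_force: 2.1
```

{"op": "servo_tool", "data": {
  "claw": [-1, -1],
  "translation": [
    [0, 0, 0.0015],
    [0, 0, 0.0015]
  ],
  "spin": [0, 0]
}}

```text
clock: 6.08
eef_pos: [0.4734, -0.3124, 0.0493]
ee_rot: [0.988, 0.152, 0.0, 0.0]
contact_force: [-1.9, 0.9, 10.2]
gripper_width: 0.0877
gripper_force: 3.9
```

{"op": "servo_tool", "data": {
  "claw": [-1, -1],
  "translation": [
    [0, 0, 0.001],
    [0, 0, 0.001]
  ],
  "spin": [0, 0]
}}

```text
clock: 6.25
eef_pos: [0.4735, -0.3125, 0.049]
ee_rot: [0.988, 0.152, 0.0, 0.0]
contact_force: [-3.7, 2.1, 15.4]
gripper_width: 0.0876
gripper_force: 6.3
```

```bash
python3 - <<'E'
from h import *
s=bot.observe();print(s['contact_force'],s['torque'],s['eef_pos'])
go([.4726,-.3098,.0655],17.5)
E
```

```text
[-3.68057918  2.13171766 15.37464708] [1.42694022 1.26198213 0.08049284] [ 0.47350331 -0.31249574  0.04900417]
tcp [ 0.4735 -0.3125  0.049 ] yaw 17.53 F [-3.68  2.13 15.37] w 0.08756009894735202 t 6.25
move [-0.     -0.0028 -0.0165] spin 0.0005
```

Key2 bottomed: the force stiffened past 6.4 N. Now for the pen.

{"op": "servo_tool", "data": {
  "claw": [-1, -1, -1, -1, -1, -1, -1, -1, -1, -1, -1, -1],
  "translation": [
    [-0.004, 0, -0.02],
    [-0.004, 0, -0.06],
    [-0.004, 0, -0.1],
    [-0.004, 0, -0.14],
    [0, 0, -0.17],
    [0.106, -0.375, -0.17],
    [0.106, -0.375, -0.17],
    [0.106, -0.375, -0.17],
    [0.106, -0.375, -0.17],
    [0.106, -0.375, -0.17],
    [0.106, -0.375, -0.17],
    [0.106, -0.375, -0.17]
  ],
  "spin": [0, 0, 0, 0, 0, 0.1, 0.2, 0.3, 0.4, 0.5, 0.6, 0.7]
}}

```text
clock: 7.25
eef_pos: [0.4645, -0.0327, 0.2176]
ee_rot: [0.981, -0.193, 0.0, -0.0]
contact_force: [0.1, 0.0, 0.0]
gripper_width: 0.0875
gripper_force: 0.0
```

```bash
python3 - <<'E'
from h import *
go([.4617,.077,.215],-34.5)
E
```

```text
tcp [ 0.4645 -0.0327  0.2176] yaw -22.27 F [0.08 0.03 0.04] w 0.08745768695138265 t 7.25
move [-0.0442 -0.1004  0.0027] spin 0.2134
```

{"op": "servo_tool", "data": {
  "claw": [-1, -1, -1, -1, -1, -1],
  "translation": [
    [-0.044, -0.095, 0],
    [-0.044, -0.095, 0],
    [-0.044, -0.095, 0],
    [-0.044, -0.095, 0],
    [-0.044, -0.095, 0],
    [-0.044, -0.095, 0]
  ],
  "spin": [0.1, 0.21, 0.21, 0.21, 0.21, 0.21]
}}

```text
clock: 7.75
eef_pos: [0.4596, 0.0701, 0.2173]
ee_rot: [0.956, -0.292, -0.0, 0.0]
contact_force: [0.2, -0.8, -0.3]
gripper_width: 0.0875
gripper_force: 0.0
```

```bash
python3 - <<'E'
from h import *
d=grab('wrist','w6.png'); np.savez('pics/w6.npz',**d)
go([.4617,.077,.129],-34.5)
for k,X in dict(cap=(.4617,.077,.173),grip=(.4617,.077,.148),top=(.4617,.077,.11)).items(): print(k,(proj(d,X)+.5)/.64)
cv2.imwrite('pics/l.png',cv2.resize(cv2.imread('pics/w6.png'),(800,600)))
E
```

```text
tcp [0.4597 0.0696 0.2174] yaw -34.02 F [0.39 0.02 0.15] w 0.08757749656296976 t 7.8
move [-0.0024 -0.0073  0.0884] spin 0.0084
cap [393.18285468 338.82468991]
grip [394.63710941 322.55799143]
top [396.35553477 303.33638819]
```

View pics/l.png

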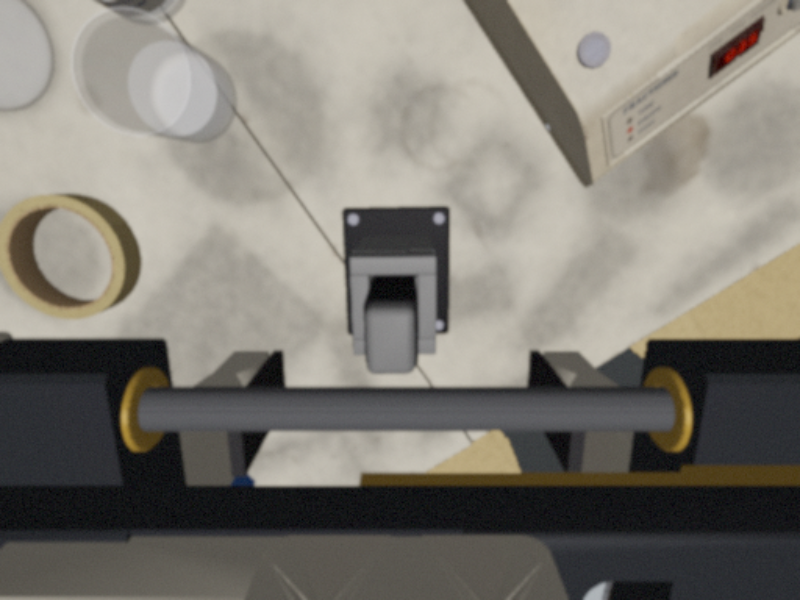

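The cap is at (391,337) against a predicted (393,339), and the stand is aligned with the tool. Descend and grip.

{"op": "servo_tool", "data": {
  "claw": [-1, -1, -1, -1, -1, -1, -1],
  "translation": [
    [-0.002, -0.008, 0],
    [-0.002, -0.008, 0.02],
    [-0.002, -0.008, 0.05],
    [-0.002, -0.008, 0.08],
    [-0.002, -0.008, 0.088],
    [-0.002, -0.008, 0.088],
    [-0.002, -0.008, 0.088]
  ],
  "spin": [0.008, 0.008, 0.008, 0.008, 0.008, 0.008, 0.008]
}}

```text
clock: 8.38
eef_pos: [0.4634, 0.0776, 0.1303]
ee_rot: [0.955, -0.297, 0.0, 0.0]
contact_force: [0.8, -0.1, 0.7]
gripper_width: 0.0879
gripper_force: 0.0
```

{"op": "servo_tool", "data": {
  "claw": [1, 1, 1, 1, 1, 1, 1, 1, 1, 1, 1, 1],
  "translation": [
    [0, 0, 0],
    [0, 0, 0],
    [0, 0, 0],
    [0, 0, 0],
    [0, 0, 0],
    [0, 0, 0],
    [0, 0, 0],
    [0, 0, 0],
    [0, 0, 0],
    [0, 0, 0],
    [0, 0, 0],
    [0, 0, 0]
  ],
  "spin": [0, 0, 0, 0, 0, 0, 0, 0, 0, 0, 0, 0],
  "grip_force": 30
}}

```text
clock: 9.38
eef_pos: [0.4627, 0.0778, 0.1295]
ee_rot: [0.955, -0.296, -0.0, 0.0]
contact_force: [0.3, -0.2, 0.2]
gripper_width: 0.0256
gripper_force: 29.9
```

```bash
python3 - <<'E'
from h import *
go([.4617,.077,.129],-34.5)
E
```

```text
tcp [0.4627 0.0778 0.1295] yaw -34.48 F [ 0.27 -0.17  0.25] w 0.02555759546691793 t 9.3833
move [-0.0003  0.0012  0.0005] spin 0.0004
```

{"op": "servo_tool", "data": {
  "claw": [1, 1, 1, 1, 1, 1, 1, 1],
  "translation": [
    [0, 0, -0.015],
    [0, 0, -0.035],
    [0, 0, -0.06],
    [0, 0, -0.09],
    [0, 0, -0.12],
    [0, 0, -0.13],
    [0, 0, -0.13],
    [0, 0, -0.13]
  ],
  "spin": [0, 0, 0, 0, 0, 0, 0, 0]
}}

```text
clock: 10.05
eef_pos: [0.4625, 0.0779, 0.2593]
ee_rot: [0.955, -0.297, -0.0, -0.0]
contact_force: [0.2, -0.4, -2.0]
gripper_width: 0.0259
gripper_force: 29.9
```

{"op": "servo_tool", "data": {
  "claw": [1, 1, 1, 1, 1, 1, 1, 1, 1, 1, 1, 1],
  "translation": [
    [0.02, 0.016, 0],
    [0.04, 0.032, 0],
    [0.06, 0.048, 0],
    [0.08, 0.064, 0],
    [0.1, 0.08, 0],
    [0.12, 0.096, 0],
    [0.135, 0.107, 0],
    [0.142, 0.114, 0],
    [0.142, 0.114, 0.01],
    [0.142, 0.114, 0.02],
    [0.142, 0.114, 0.025],
    [0.142, 0.114, 0.025]
  ],
  "spin": [0, 0, 0, 0, 0, 0, 0, 0, 0, 0, 0, 0]
}}

```text
clock: 11.05
eef_pos: [0.5138, -0.0958, 0.2322]
ee_rot: [0.955, -0.296, -0.002, 0.001]
contact_force: [-0.1, 0.5, -0.8]
gripper_width: 0.026
gripper_force: 29.9
```

```bash
python3 - <<'E'
from h import *
w=grab('wrist','w7.png'); d=grab('scene','s7.png'); np.savez('pics/w7.npz',**w); np.savez('pics/s7.npz',**d)
go([.5155,-.097,.2],-34.5)
s=bot.observe();R=Ro.from_quat(s['ee_rot']).as_matrix()
t=R@np.array((0,0,.1175))+s['eef_pos'];print('tip',t)
pw=proj(w,t);ps=proj(d,t);sw=proj(w,(.5155,-.097,.081));ss=proj(d,(.5155,-.097,.081))
print(pw,ps,sw,ss)
def crop(fn,c,S):
    x,y=int(c[0])-25*1,int(c[1])-25; x=max(x,0);y=max(y,0); print(fn,'origin',x,y)
    return cv2.resize(cv2.imread('pics/'+fn)[y:y+50,x:x+50],(400,400),interpolation=cv2.INTER_CUBIC)
cv2.imwrite('pics/m.png',np.hstack([crop('w7.png',(pw+sw)/2,0),crop('s7.png',(ps+ss)/2,0)]))
E
```

```text
tcp [ 0.5149 -0.0958  0.2342] yaw -34.41 F [ 0.3   0.54 -1.51] w 0.025517859997042303 t 11.15
move [0.0011 0.0006 0.0342] spin 0.0015
tip [ 0.5148438  -0.09586823  0.11671219]
[259.94435466 187.86604929] [271.22444387 210.81734295] [260.45804409 178.6060328 ] [271.52428434 220.90054762]
w7.png origin 235 158
s7.png origin 246 190
```

View pics/m.png

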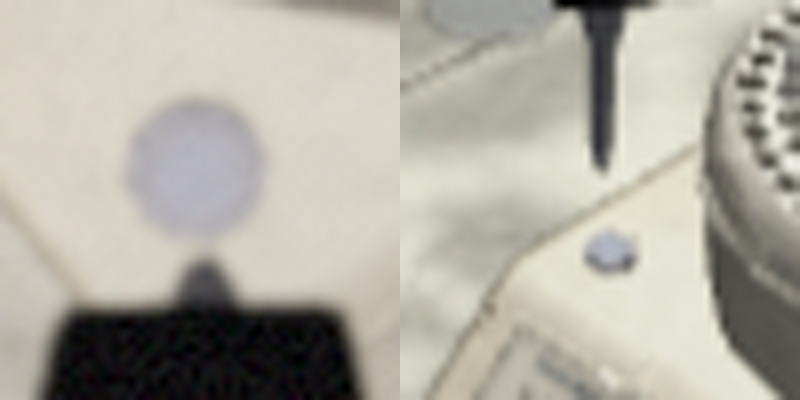

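The wrist crop shows the tip end around (206,258) just below the stud at (195,168); the scene crop shows the tip at (601,172) above the stud at (610,248). I'll correct by a few mm, descend and look again.

{"op": "servo_tool", "data": {
  "claw": [1, 1, 1, 1, 1, 1],
  "translation": [
    [0.003, -0.001, 0.005],
    [0.003, -0.001, 0.015],
    [0.003, -0.001, 0.026],
    [0.003, -0.001, 0.026],
    [0.003, -0.001, 0.026],
    [0.003, -0.001, 0.026]
  ],
  "spin": [0, 0, 0, 0, 0, 0]
}}

```text
clock: 11.65
eef_pos: [0.5183, -0.0975, 0.2085]
ee_rot: [0.955, -0.296, -0.0, 0.0]
contact_force: [-0.5, -0.6, -0.6]
gripper_width: 0.0259
gripper_force: 29.9
```

```bash
python3 - <<'E'
from h import *
w=grab('wrist','w8.png'); d=grab('scene','s8.png'); T=grab('top','t8.png')
go([.5155,-.097,.2],-34.5)
s=bot.observe();R=Ro.from_quat(s['ee_rot']).as_matrix()
t=R@np.array((0,0,.1175))+s['eef_pos'];print('tip',t)
g=cv2.imread('pics/w8.png')
hsv=cv2.cvtColor(g,cv2.COLOR_BGR2HSV).astype(int); b=g.astype(int)
# stud: bluish-grey (B>R) mask
def blob(img,roi,th,vmin):
    x0,y0,x1,y1=roi; c=img[y0:y1,x0:x1].astype(int); m=((c[...,0]-c[...,2]>th)&(c.sum(2)>vmin)).astype(np.uint8)
    n,l,st,ce=cv2.connectedComponentsWithStats(m)
    return [(st[i].tolist(),(ce[i]+[x0,y0]).round(2).tolist()) for i in range(1,n) if st[i][4]>15]
print(blob(g,(230,150,290,230),5,300)); print(blob(cv2.imread('pics/s8.png'),(250,200,295,240),5,250))
print((proj(w,t)),proj(d,t),proj(w,(.5155,-.097,.081)),proj(d,(.5155,-.097,.081)))
# tip in wrist: dark rows widths
for y in range(172,202,2): print(y,b[y,250:272].sum(1)//3)
for y in range(204,226): print(y,cv2.imread('pics/s8.png')[y,262:282].astype(int).sum(1)//3)
E
```

```text
tcp [ 0.5185 -0.0974  0.209 ] yaw -34.48 F [-0.37  0.05 -0.63] w 0.025445440506765574 t 11.8
move [-0.0028  0.0014  0.009 ] spin 0.0003
tip [ 0.51863378 -0.09743344  0.09150131]
[([25, 34, 12, 10, 74], [260.74, 188.42])]
[]
[260.46733719 188.56120515] [272.50329897 217.61001752] [261.91391983 188.81590679] [271.52428434 220.90054762]
172 [208 208 209 210 209 212 211 211 210 210 211 211 211 211 211 212 212 212
 211 210 210 209]
174 [208 208 210 211 210 212 210 208 208 209 210 211 211 210 210 211 209 212
 210 211 210 209]
176 [209 210 210 209 209 209 209 208 209 209 210 211 212 210 209 209 210 210
 210 209 211 210]
178 [210 209 210 209 209 210 209 206 205 206 206 204 206 204 206 206 206 209
 209 209 210 211]
180 [210 209 210 209 207 203 196 187 180 172 170 168 171 172 175 186 199 207
 207 208 209 210]
182 [210 209 207 197 179 170 166 170 173 173 173 171 170 169 167 163 172 183
 196 205 207 211]
184 [210 206 191 176 171 172 176 177 178 178 180 177 178 177 176 174 172 172
 180 196 206 210]
186 [206 194 181 175 174 177 180 181 182 182 183 185 183 186 184 181 177 176
 175 183 199 207]
188 
[... 1828 characters left out ...]
220]
218 [171 174 174 160 168 187 208 220 219 208 162 193 223 221 220 221 220 219
 218 219]
219 [166 152 158 173 197 215 221 216 198 191 185 195 205 205 222 222 221 221
 221 221]
220 [156 160 189 207 218 220 219 196 176 183 183 180 181 196 222 222 224 223
 222 223]
221 [178 205 217 218 219 218 215 169 177 183 184 182 166 188 222 222 224 223
 224 223]
222 [211 220 218 218 218 218 213 143 136 174 179 157 115 164 222 223 223 223
 225 224]
223 [219 220 219 220 219 219 216 190 148 134 142 140 126 195 222 224 224 223
 222 224]
224 [216 220 222 220 220 219 219 217 203 187 189 198 201 222 223 223 223 222
 222 222]
225 [210 216 220 221 221 220 217 217 220 221 222 223 224 224 224 222 222 222
 222 221]
```

Stud centre and tip agree within about 1 mm in both views (wrist u 260.4 vs 260.6, scene u 271.9 vs 272.2). Descend by feel.

{"op": "servo_tool", "data": {
  "claw": [1, 1, 1, 1, 1],
  "translation": [
    [0, 0, 0.004],
    [0, 0, 0.008],
    [0, 0, 0.01],
    [0, 0, 0.01],
    [0, 0, 0.01]
  ],
  "spin": [0, 0, 0, 0, 0]
}}

```text
clock: 12.22
eef_pos: [0.5182, -0.0974, 0.1984]
ee_rot: [0.955, -0.296, -0.0, 0.0]
contact_force: [-0.1, -0.0, -1.0]
gripper_width: 0.0257
gripper_force: 29.9
```

{"op": "servo_tool", "data": {
  "claw": [1, 1, 1],
  "translation": [
    [0, 0, 0.001],
    [0, 0, 0.001],
    [0, 0, 0.001]
  ],
  "spin": [0, 0, 0]
}}

```text
clock: 12.47
eef_pos: [0.5183, -0.0974, 0.1976]
ee_rot: [0.955, -0.296, 0.0, 0.0]
contact_force: [-0.1, 0.3, -2.1]
gripper_width: 0.0257
gripper_force: 29.9
```

{"op": "servo_tool", "data": {
  "claw": [1, 1, 1],
  "translation": [
    [0, 0, 0.001],
    [0, 0, 0.001],
    [0, 0, 0.001]
  ],
  "spin": [0, 0, 0]
}}

```text
clock: 12.72
eef_pos: [0.5182, -0.0974, 0.1966]
ee_rot: [0.955, -0.296, -0.0, 0.0]
contact_force: [-0.6, 0.2, -1.8]
gripper_width: 0.026
gripper_force: 29.9
```

{"op": "servo_tool", "data": {
  "claw": [1, 1, 1],
  "translation": [
    [0, 0, 0.001],
    [0, 0, 0.001],
    [0, 0, 0.001]
  ],
  "spin": [0, 0, 0]
}}

```text
clock: 12.97
eef_pos: [0.5184, -0.0974, 0.1958]
ee_rot: [0.955, -0.296, 0.0, 0.0]
contact_force: [-0.5, 0.0, 1.3]
gripper_width: 0.0258
gripper_force: 29.9
```

{"op": "servo_tool", "data": {
  "claw": [1, 1, 1],
  "translation": [
    [0, 0, 0.001],
    [0, 0, 0.001],
    [0, 0, 0.001]
  ],
  "spin": [0, 0, 0]
}}

```text
clock: 13.22
eef_pos: [0.5184, -0.0975, 0.1948]
ee_rot: [0.955, -0.296, 0.0, -0.0]
contact_force: [0.2, 0.0, 1.5]
gripper_width: 0.0257
gripper_force: 29.9
```

{"op": "servo_tool", "data": {
  "claw": [1, 1, 1],
  "translation": [
    [0, 0, 0.0005],
    [0, 0, 0.0005],
    [0, 0, 0.0005]
  ],
  "spin": [0, 0, 0]
}}

```text
clock: 13.47
eef_pos: [0.5184, -0.0974, 0.1942]
ee_rot: [0.955, -0.296, 0.0, -0.0]
contact_force: [-1.4, 0.6, 2.1]
gripper_width: 0.0258
gripper_force: 29.9
```

{"op": "servo_tool", "data": {
  "claw": [1, 1, 1, 1, 1, 1],
  "translation": [
    [0, 0, 0.0006],
    [0, 0, 0.0006],
    [0, 0, 0.0006],
    [0, 0, 0.0006],
    [0, 0, 0.0006],
    [0, 0, 0.0006]
  ],
  "spin": [0, 0, 0, 0, 0, 0]
}}

```text
clock: 13.97
eef_pos: [0.5184, -0.0974, 0.1936]
ee_rot: [0.955, -0.296, 0.0, -0.0]
contact_force: [0.1, 0.1, 4.0]
gripper_width: 0.0255
gripper_force: 29.9
```

```bash
python3 - <<'E'
from h import *
F=[]
for i in range(6):
    w=grab('wrist','w9.png'); F.append(bot.observe()['contact_force'])
print(np.mean(F,0),bot.observe()['eef_pos'],bot.observe()['torque'])
b=cv2.imread('pics/w9.png').astype(int)
for y in range(176,200,2): print(y,b[y,248:274].sum(1)//3)
d=grab('scene','s9.png'); b=cv2.imread('pics/s9.png').astype(int)
for y in range(212,226): print(y,b[y,262:282].sum(1)//3)
E
```

```text
[-0.33220847 -0.16606828  3.96664838] [ 0.51831885 -0.09743222  0.19351965] [0.02292735 0.0976856  0.03860641]
176 [209 210 210 207 211 210 211 211 211 210 210 209 211 212 212 211 211 210
 211 211 210 211 210 210 211 209]
178 [211 209 209 210 209 211 209 209 208 207 207 207 210 212 212 210 209 210
 209 210 211 210 211 211 210 211]
180 [211 210 211 209 211 209 210 208 208 208 209 209 209 210 210 210 207 208
 208 209 209 209 210 211 210 210]
182 [210 208 210 210 210 209 210 210 209 206 202 196 195 196 199 200 200 203
 206 208 209 209 209 211 210 211]
184 [209 208 209 209 209 207 201 193 186 175 172 169 165 163 165 166 167 177
 187 197 205 207 207 209 210 211]
186 [210 211 210 209 203 189 173 165 167 173 174 176 176 174 172 174 170 170
 166 169 179 196 206 208 209 210]
188 [210 210 208 197 180 169 171 173 177 175 179 179 179 179 180 178 179 177
 176 172 174 180 196 206 210 209]
190 [209 209 204 190 177 173 176 178 179 176 166 159 147 151 164 177 183 183
 182 178 174 173 182 199 208 209]
192 [208 210 202 189 178 175 177 178 169 145 116  98  87  89 106 135 162 175
 180 177 175 172 180 197
[... 834 characters left out ...]
219]
218 [171 173 174 160 167 187 209 220 214  95  66 101 223 222 221 220 221 219
 219 220]
219 [166 151 157 172 197 216 221 217 191 106  70 108 207 205 221 222 222 221
 221 221]
220 [156 160 190 208 218 221 219 198 168 116  75 112 181 198 222 223 224 223
 223 223]
221 [177 204 217 220 220 220 216 170 175 156 127 158 168 189 222 222 223 223
 223 224]
222 [210 220 218 219 218 220 214 144 136 173 167 158 116 165 223 222 224 224
 224 224]
223 [219 221 221 221 218 218 217 191 149 134 142 143 125 196 223 224 224 223
 224 224]
224 [214 219 221 221 220 219 220 219 204 185 190 200 200 222 223 223 223 222
 222 222]
225 [210 217 221 221 221 220 217 219 220 221 222 223 223 224 224 223 223 223
 222 222]
```

```bash
python3 -c "
from h import *
print(job_done())"
```

```text
the job is handed in; nothing more can be done
None
```

The job is handed in, and no verdict came back. By the force readings both keys were pressed in order; the arm is still holding the pen upright in the stud's dish at about 5 N, with the tip pushed in roughly 2.5 mm.

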